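Condiments in order of height on the serving board

TASK

Line up the pepper mill, the spice jar, the salt shaker and the small jam jar on the wooden board in order of height, one standing upright in the middle of each coaster: the tallest on the red coaster at one end, then shorter and shorter along the row to the shortest on the blue coaster at the other end. Do not knock any of them over, and leave the honey jar and the mug where they are.

Things in the scene. Friction and masses are not known exactly. Their poses are not given: they have to be found in the camera images.
- mill_mid (a point): dark brown wooden pepper mill with a small metal knob on top, 160 mm tall: the tallest of the four. Round: body 58 mm across up to 115 mm above its foot, then a round head 50 mm across from 116 to 149 mm above its foot (rigid with the body). Taken from above it is gripped at the head, about 45 to 50 mm above this point. Stands upright and loose on the table; point at its centre, half-way up; z is its axis, up
- spice_mid (a point): round glass spice jar with a dark green cap, 106 mm tall, 44 to 46 mm across: the second tallest. Stands upright and loose on the table; point at its centre, half-way up; z is its axis, up
- salt_mid (a point): round salt shaker, grey contents below and a paler grey metal top with small holes, 90 mm tall, body 43 mm across up to 70 mm above its foot, top 34 mm across: the third tallest. Stands upright and loose on the table; point at its centre, half-way up; z is its axis, up
- jam_mid (a point): small round red-brown jar with a brass-coloured lid, 65 mm tall, 52 mm across: the shortest. Stands upright and loose on the table; point at its centre, half-way up; z is its axis, up
- coaster_red: flat round red felt coaster, 76 mm across and 4 mm thick, fixed on the wooden board, always at one end of the row (either end); origin at the centre of its underside (its top face is 4 mm above the origin, 14 mm above the table), z up. The four coasters stand in one straight row, 90 mm from centre to centre, along the 400 mm length of a light wooden board 100 mm wide and 10 mm thick
- coaster_yellow: flat round yellow felt coaster, 76 mm across and 4 mm thick, fixed on the wooden board, one of the two in the middle of the row; origin at the centre of its underside (its top face is 4 mm above the origin, 14 mm above the table), z up. The four coasters stand in one straight row, 90 mm from centre to centre, along the 400 mm length of a light wooden board 100 mm wide and 10 mm thick
- coaster_grey: flat round grey felt coaster, 76 mm across and 4 mm thick, fixed on the wooden board, one of the two in the middle of the row; origin at the centre of its underside (its top face is 4 mm above the origin, 14 mm above the table), z up. The four coasters stand in one straight row, 90 mm from centre to centre, along the 400 mm length of a light wooden board 100 mm wide and 10 mm thick
- coaster_blue: flat round blue felt coaster, 76 mm across and 4 mm thick, fixed on the wooden board, always at the other end of the row from the red one; origin at the centre of its underside (its top face is 4 mm above the origin, 14 mm above the table), z up. The four coasters stand in one straight row, 90 mm from centre to centre, along the 400 mm length of a light wooden board 100 mm wide and 10 mm thick
- honey_mid (a point): bystander: honey jar with a white lid, 64 mm across, 97 mm tall, loose, left of the board; point at its centre half-way up. Not to be moved
- mug_mid (a point): bystander: striped mug of coffee, 84 mm across (117 mm with its handle), 95 mm tall, loose, right of the work; point at the middle of the mug with its handle, half-way up. Not to be moved
Mind the look-alikes: they are no part of the job. Leave any pink, purple or turquoise look-alike of the part that bears salt_mid alone.

How it is judged:
By the outcome, as a careful person would: the job done as asked, in the order asked, and still so for the second after the job is handed in, with the robot touching nothing.
It also fails if it takes over 106 s, if anything falls off the work surface, if the arm or the gripper's body presses on something with over 40 N, if the wrist force passes 120 N, or if a joint passes its speed limit or range.

ROBOT

A 6-joint arm with a two-finger parallel gripper is mounted at the origin on a cart in front of the work surface, level with it; the furniture and walls round the work are solid. World frame = base frame: x ahead of the robot, y to its left, z up, the work surface at z = 0. Lengths are in m, angles in rad, forces in N, time in s.
With the tool pointing down it reaches from about 0.325 to 0.875 m from the base axis. Payload 4.4 kg.
Tool frame: the origin (TCP) lies at the very end of the fingers, on their centre line; the grasp point (between the pads) lies 19 mm behind it; x points along the fingers, y is the direction in which the jaws open and shut, and the axes are right-handed (so a half turn about x gives the same grasp; the last joint's range is limited). The gripper opens to 85 mm and grips with 20 to 120 N. Pads are 22 mm wide; open, the fingers measure 114 mm over their backs; the gripper's body (76 mm by 85 mm) begins 54 mm behind the grasp point. The pads swing forward as they close: fully open they stand 13 mm farther back than shut.
Start: joints at [-0.15, 0.207, 1.542, -0, 1.393, -0.15], TCP at [0.575, -0, 0.231] pointing down, gripper open.
Joint ranges: [-2.73, 2.73], [-0.86, 2.22], [0.23, 2.46], [-1.11, 4.25], [0.08, 2.63], [-2.82, 2.82]. Speed limits (rad/s): [2.79, 2.79, 3.14, 3.14, 3.14, 3.14].

INTERFACE

Orientations are given as a unit quaternion [w, x, y, z].
In Python, from station import env gives the robot as it stands. The module is installed in compiled form; this text tells all that it offers.
- The arm moves only by the shell command python3 -m crank 'ROWS'. ROWS is JSON, a list of rows, each a list of 7 numbers: the turn, a rotation vector about the tool's x, y, z in degrees, then the shift along the tool's x, y, z in mm, then the opening, from -1 (shut) to 1 (fully open). A call has 1 to 8 rows; each row shifts and turns the commanded pose from where the row before left it, along the tool's axes as they then stand; what a row does not reach is not made up. A row lasts 1/8 s, in which the tool goes at most 62.5 mm and 10.7 degrees, less where a joint would pass 70% of its speed; a pose out of reach is approached as far as the arm can. A call is refused whole if a number of a shift passes 62.5 or a number of a turn 10.7, either way. A call with a gripper value outside its range is refused whole. The fingers move at their own pace and stop on an object; the grip force is fixed at half the most. Time passes only in rows, so rows that do not move let the fingers close. It gives the time, the measured TCP pose, the force and the opening at its end, in the units of the state.
- env.observe(): the state, without advancing time (a new reading comes with each control period).
- env.camera(name): name is "scene" or "side" or "wrist"; returns the picture (420x560x3 uint8, red, green, blue); there is no depth.
- env.camera_info(name): a dict with "K" (3x3 intrinsics, pixels), "origin" and "rotation" of the camera in the world. Camera axes: x right, y up, looking along -z (the intrinsics and any distortion apply to the point x, -y, -z); pixel columns grow to the right and rows downward; lengths in m; the calibration is good to about 2 mm. A picture is of the moment at which its call begins: read the wrist's pose just before it. camera_info takes no time and is no camera call; for the wrist camera it gives the pose at the moment of the call.
- env.sign_off(): hands the job in, once; it reports no verdict.
Trained networks look in the newest picture that a camera, given by its name, has taken for a name from the list of things; names that differ only in an ending like _2 or _b are one class to them, and where a whole thing is asked for, a point or a joint stands for the part that bears it (a point fixed in the world has none). Each returns a list of dicts, best first, with "p" (0 to 1); they miss things now and then, are a little off and sometimes report something else, mostly with a low value. They report only what shows in the picture. A call takes as long as a camera call. They do not tell look-alikes from the thing itself.
- env.look_for(camera, name): "box" ([left, top, right, bottom] in pixels, round what is visible of it).
- env.silhouettes(camera, name): "mask" (420x560 bool, what is visible of it) and "box" ([left, top, right, bottom] in pixels, round what is visible of it).
The state is a dict: "t": time; "joints": joint angles; "qd": joint speeds; "tau": joint torques, N m; "position": TCP position; "eef_rot": TCP orientation; "ft_force": force on the tool from outside, world axes, zero at the start; "torque": the same for the moment, N m; "opening": finger opening in m.
Only numpy, scipy, OpenCV 4.12 (cv2) and the standard library are available. Lean on these libraries where they do the work, as an engineer would, in place of code of your own. Each camera call takes 0.05 s, during which the arm holds its last target.

## Working session

There is one attempt and no reset: what is moved stays moved. The work goes in short steps, Python scripts to look and compute and a shell command to move; the robot and the scene stay as the last step left them, time stands still between calls to the robot, and variables do not carry over. Pictures are saved under pics/ and viewed, and the job is handed in when it is done.

```bash
mkdir -p pics
cat > h.py <<'E'
import numpy as np, cv2
from station import env
def snap(c,f):
    im=env.camera(c); cv2.imwrite('pics/'+f,cv2.cvtColor(im,cv2.COLOR_RGB2BGR)); return im
def ray(c,u,v):
    i=env.camera_info(c);K=np.array(i['K']);R=np.array(i['rotation']);o=np.array(i['origin'])
    d=np.linalg.solve(K,[u,v,1.]);d=R@np.array([d[0],-d[1],-d[2]]);return o,d
def at(c,u,v,z):
    o,d=ray(c,u,v);return o+d*(z-o[2])/d[2]
def proj(c,p):
    i=env.camera_info(c);K=np.array(i['K']);R=np.array(i['rotation']);o=np.array(i['origin'])
    q=R.T@(np.asarray(p,float)-o);q=K@[q[0],-q[1],-q[2]];return q[:2]/q[2]
E
python3 - <<'E'
from h import *
s=env.observe();print(s)
for c in['scene','side','wrist']:
    snap(c,c+'0.png');i=env.camera_info(c);print(c,i)
for n in ['mill_mid','spice_mid','salt_mid','jam_mid','coaster_red','coaster_yellow','coaster_grey','coaster_blue','honey_mid','mug_mid']:
    for c in['scene','side']:
        print(n,c,[(np.round(d['p'],2),np.round(d['box'])) for d in env.look_for(c,n)[:4]])
E
```

```text
{'t': 0.0, 'joints': array([-1.50481750e-01,  2.07418108e-01,  1.54300590e+00,  8.45133204e-06,
        1.39348781e+00, -1.50489925e-01]), 'qd': array([ 3.53322751e-04, -1.87643761e-04,  1.33944760e-05, -1.11637580e-04,
       -2.12341895e-03,  7.77132797e-04]), 'tau': array([ 4.44781954e-04, -3.83034396e+01, -2.91594708e+01, -2.26178481e-04,
        1.06274080e-02,  5.83859855e-05]), 'position': array([5.74223735e-01, 1.19541247e-04, 2.30102202e-01]), 'eef_rot': array([ 0.49933943,  0.49951405,  0.50066324, -0.50048194]), 'ft_force': array([ 0.4480135 ,  0.60565547, -0.38907504]), 'torque': array([ 0.01857033,  0.0223708 , -0.02781438]), 'opening': 0.08561349907150437}
scene {'K': array([[452.9574427 ,   0.        , 276.73561848],
       [  0.        , 452.9574427 , 204.12133182],
       [  0.        ,   0.        ,   1.        ]]), 'origin': array([-0.32859957, -0.49521243,  1.04437181]), 'rotation': array([ 0.79878346,  0.33667642, -0.18484045, -0.4630637 ])}
side {'K': array([[446.18855239,   0.        , 278.34013334],
       [  0.        , 446.18855239, 211.95330991],
       [  
[... 1708 characters left out ...]
p.float64(0.76), array([288., 189., 308., 206.]))]
coaster_grey side [(np.float64(0.79), array([232., 223., 259., 238.])), (np.float64(0.55), array([302., 212., 321., 246.])), (np.float64(0.51), array([240., 263., 266., 282.]))]
coaster_blue scene [(np.float64(0.88), array([307., 204., 332., 221.]))]
coaster_blue side [(np.float64(0.58), array([232., 202., 252., 222.]))]
honey_mid scene [(np.float64(0.69), array([185., 149., 206., 178.]))]
honey_mid side [(np.float64(0.84), array([290., 289., 318., 325.]))]
mug_mid scene [(np.float64(0.89), array([382., 250., 416., 298.])), (np.float64(0.67), array([307., 202., 332., 221.]))]
mug_mid side [(np.float64(0.74), array([248., 149., 271., 162.]))]
```

```bash
sed -i "s/R=np.array(i\['rotation'\])/R=Q(i['rotation'])/" h.py
cat >> h.py <<'E'
from scipy.spatial.transform import Rotation
def Q(q): return Rotation.from_quat(np.roll(q,-1)).as_matrix()
E
python3 - <<'E'
from h import *
a=cv2.imread('pics/scene0.png')[130:320,150:450];b=cv2.imread('pics/side0.png')[120:340,200:400]
cv2.imwrite('pics/sc.png',cv2.resize(a,None,fx=2.6,fy=2.6,interpolation=2));cv2.imwrite('pics/sd.png',cv2.resize(b,None,fx=2.7,fy=2.7,interpolation=2))
E
```

```text
(no output)
```

View pics/sc.png

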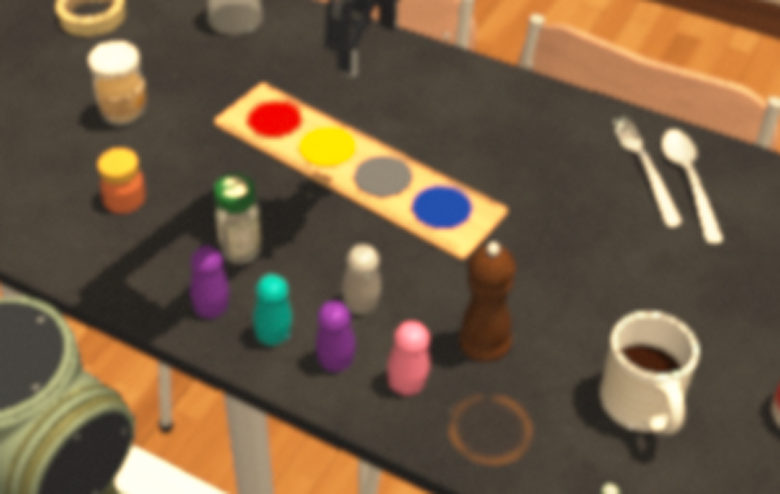

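View pics/sd.png

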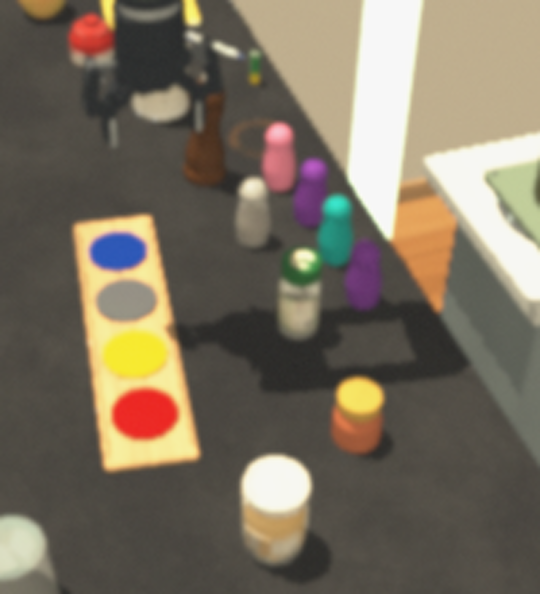

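View pics/wrist0.png

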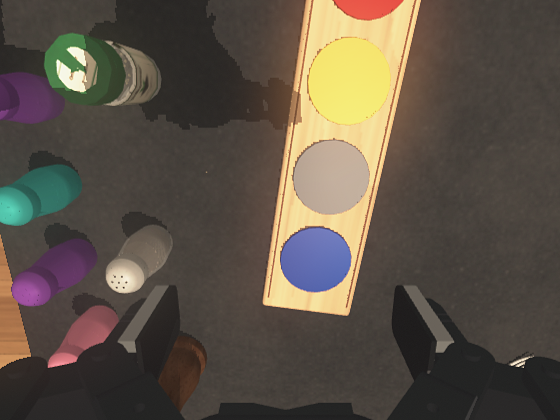

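Run:
```python
from h import *
env.camera('wrist')
print('tool axes\n',Q(env.observe()['eef_rot']).round(3)); 
i=env.camera_info('wrist');print('cam axes\n',Q(i['rotation']).round(3))
for n in ['coaster_yellow','coaster_grey','coaster_blue','spice_mid','salt_mid']:
    for d in env.silhouettes('wrist',n)[:2]:
        m=d['mask'];v,u=np.nonzero(m)
        b=np.array(d['box'])
        print(n,round(d['p'],2),b.round(),u.mean().round(1),v.mean().round(1),at('wrist',u.mean(),v.mean(),.014).round(4))
# top centers by hand
print('salt top',at('wrist',124,277,.088)); print('spice top',at('wrist',78,69,.106))
S=lambda u,v:(150+u/2.6,130+v/2.6); D=lambda u,v:(200+u/2.7,120+v/2.7)
for n,p,q,z in [('spice',(235,192),(303,265),.106),('salt',(363,256),(253,190),.085),('jam',(119,163),(360,395),.065),('mill',(493,262),(210,115),.14),('mill base',(485,345),(205,175),.01),('honey',(114,57),(276,483),.097),
 ('mug',(652,345),(160,100),.095),('red',(274,118),(145,413),.014),('yellow',(327,146),(136,354),.014),('grey',(383,176),(127,300),.014),('blue',(442,207),(118,251),.014)]:
    print(n,at('scene',*S(*p),z).round(3),at('side',*D(*q),z).round(3))
```

```text
tool axes
 [[-0.  1. -0.]
 [-0. -0. -1.]
 [-1. -0.  0.]]
cam axes
 [[ 1.     0.001 -0.001]
 [-0.     0.951  0.308]
 [ 0.001 -0.308  0.951]]
coaster_yellow 0.83 [305.  38. 389. 125.] 347.2 80.8 [0.632  0.0918 0.014 ]
coaster_yellow 0.68 [294. 139. 364. 211.] 329.7 176.4 [0.6192 0.0031 0.014 ]
coaster_grey 0.96 [293. 138. 366. 212.] 329.3 176.3 [0.6188 0.0032 0.014 ]
coaster_blue 0.7 [283. 227. 352. 294.] 314.4 258.6 [ 0.6062 -0.0855  0.014 ]
spice_mid 0.83 [ 43.  36. 157. 109.] 98.8 71.5 [0.4062 0.0998 0.014 ]
salt_mid 0.95 [106. 225. 173. 291.] 138.1 258.4 [ 0.4191 -0.0852  0.014 ]
salt_mid 0.77 [  0.  71.  67. 125.] 27.8 98.3 [0.337  0.0767 0.014 ]
salt top [ 0.43701893 -0.06894199  0.088     ]
spice top [0.4356885  0.09593898 0.106     ]
spice [0.428 0.087 0.106] [0.432 0.105 0.106]
salt [ 0.431 -0.078  0.085] [ 0.431 -0.064  0.085]
jam [0.434 0.263 0.065] [0.43  0.271 0.065]
mill [ 0.445 -0.222  0.14 ] [ 0.457 -0.158  0.14 ]
mill base [ 0.44  -0.226  0.01 ] [ 0.45  -0.202  0.01 ]
honey [0.566 0.367 0.097] [0.563 0.374 0.097]
mug [ 0.46  -0.394  0.095] [ 0.49  -0.272  0.095]
red [0.644 0.176 0.014] [0.641 0.182 0.014]
yellow [0.631 0.087 0.014] [0.627 0.094 0.014]
grey [ 0.617 -0.003  0.014] [0.614 0.005 0.014]
blue [ 0.605 -0.092  0.014] [ 0.602 -0.084  0.014]
```

```bash
python3 -m crank '[[0,0,0,-15,-32,47,1],[0,0,0,-15,-32,47,1],[0,0,0,-15,-32,47,1],[0,0,0,-15,-32,47,1],[0,0,0,0,0,0,1]]'
python3 - <<'E'
from h import *
snap('wrist','w1.png');print(env.observe()['position'])
for n in ['mill_mid','salt_mid']:
    for d in env.silhouettes('wrist',n)[:4]:
        print(n,round(d['p'],2),np.round(d['box']))
E
```

```text
t: 2.08
position: [0.4461, -0.1914, 0.2931]
eef_rot: [-0.5, -0.502, -0.497, 0.502]
ft_force: [-0.7, 1.0, 0.7]
opening: 0.0852
[ 0.44665324 -0.18953755  0.2921954 ]
mill_mid 0.87 [256. 163. 316. 251.]
mill_mid 0.28 [248. 288. 335. 390.]
salt_mid 0.94 [178. 128. 226. 178.]
salt_mid 0.59 [250.  29. 295.  77.]
salt_mid 0.58 [154.  46. 216.  92.]
salt_mid 0.42 [168.   1. 199.   6.]
```

View pics/w1.png

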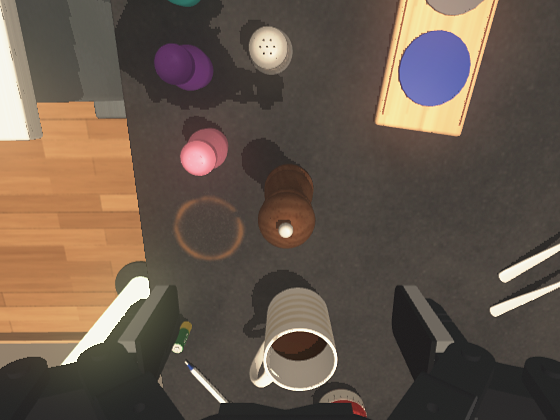

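Run:
```python
from h import *
for n,u,v,z in [('knob',286,230,.157),('headcircle',286,219,.135),('bodybase',291,184,.02),('salt',267,46,.088),('pink',198,157,.085),('purp',174,63,.085),('mug',300,358,.095),('blue',435,68,.014)]:
    print(n,at('wrist',u,v,z).round(4))
```

```text
knob [ 0.448  -0.2102  0.157 ]
headcircle [ 0.448  -0.2083  0.135 ]
bodybase [ 0.454  -0.2043  0.02  ]
salt [ 0.4319 -0.0681  0.088 ]
pink [ 0.3653 -0.1633  0.085 ]
purp [ 0.3504 -0.0813  0.085 ]
mug [ 0.4635 -0.3823  0.095 ]
blue [ 0.6056 -0.0806  0.014 ]
```

```bash
python3 -m crank '[[0,0,0,0,1,21,1],[0,0,0,60,0,0,1],[0,0,0,60,0,0,1],[0,0,0,30,0,0,1],[0,0,0,29,0,0,1],[0,0,0,0,0,0,1]]'
python3 - <<'E'
from h import *
snap('wrist','w2.png');print(env.observe()['position'])
E
```

```text
t: 2.98
position: [0.4463, -0.2073, 0.1092]
eef_rot: [0.498, 0.499, 0.503, -0.5]
ft_force: [-0.2, 0.4, 0.3]
opening: 0.0856
[ 0.44766455 -0.20832787  0.11113319]
```

View pics/w2.png

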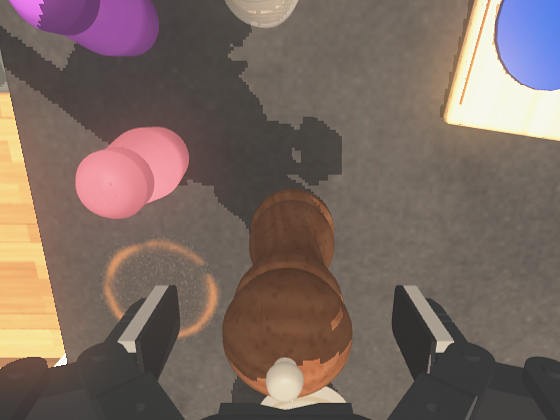

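```bash
python3 - <<'E'
from h import *
print(at('wrist',285,378,.157),at('wrist',287,330,.133),env.observe()['position'])
E
python3 -m crank '[[0,0,0,0,0,0,-1],[0,0,0,0,0,0,-1],[0,0,0,0,0,0,-1],[0,0,0,0,0,0,-1],[0,0,0,0,0,0,-1],[0,0,0,0,0,0,-1]]'
```

```text
[ 0.44793659 -0.21583373  0.157     ] [ 0.44862968 -0.21466848  0.133     ] [ 0.44766455 -0.20832787  0.11113319]
t: 3.78
position: [0.4494, -0.2101, 0.1146]
eef_rot: [0.502, 0.5, 0.498, -0.5]
ft_force: [-0.3, 0.4, 5.3]
opening: 0.0463
```

Run:
```python
from h import *
snap('wrist','w3.png');s=env.observe();print(s['position'],s['opening'],s['ft_force'],s['torque'])
```

```text
[ 0.4494218  -0.21008552  0.11456365] 0.04604884683211002 [-0.12091407  0.68680262  5.39030847] [-0.0091787   0.10570069 -0.01238114]
```

View pics/w3.png

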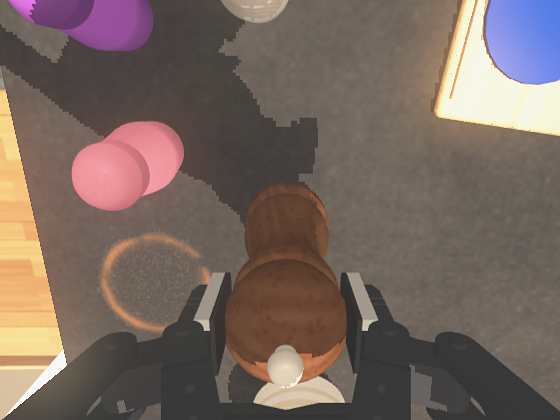

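```bash
python3 - <<'E'
from h import *
p=env.observe()['position'];print(proj('wrist',p),proj('wrist',p+[0,0,.019]),proj('wrist',[p[0],p[1],.157]),at('wrist',285,367,.157))
E
python3 -m crank '[[0,0,0,0,0,0,0.6],[0,0,0,-3,0,0,0.6],[0,0,0,0,0,0,0.6]]'
```

```text
[284.69626673 287.15977911] [284.8224925  311.59573721] [285.03067776 351.89817471] [ 0.44940775 -0.21600765  0.157     ]
t: 4.2
position: [0.4481, -0.2091, 0.1156]
eef_rot: [0.5, 0.5, 0.5, -0.5]
ft_force: [0.8, 0.6, -0.1]
opening: 0.0684
```

```bash
python3 -m crank '[[0,0,0,0,0,5,0.8],[0,0,0,8,0,0,0.8],[0,0,0,0,0,0,0.8],[0,0,0,0,0,0,-1],[0,0,0,0,0,0,-1],[0,0,0,0,0,0,-1],[0,0,0,0,0,0,-1],[0,0,0,0,0,0,-1]]'
python3 - <<'E'
from h import *
snap('wrist','w4.png');s=env.observe();print(s['position'],s['opening'],s['ft_force'],s['torque'])
E
```

```text
t: 5.2
position: [0.4484, -0.2143, 0.1078]
eef_rot: [0.5, 0.5, 0.5, -0.5]
ft_force: [0.4, -0.2, 4.6]
opening: 0.0466
[ 0.4484156  -0.21436518  0.10777688] 0.04632663199861237 [-0.71747023 -0.43037993  3.86817308] [-0.08643613 -0.03663023 -0.00795434]
```

View pics/w4.png

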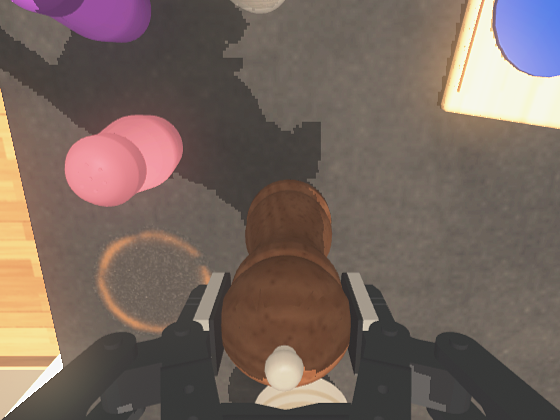

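```bash
python3 -m crank '[[0,0,0,-15,0,0,-1],[0,0,0,-25,0,0,-1],[0,0,0,-25,0,0,-1],[0,0,0,0,0,0,-1]]'
python3 - <<'E'
from h import *
snap('wrist','w5.png');s=env.observe();print(s['position'],s['opening'],s['ft_force'],s['torque'])
E
```

```text
t: 5.75
position: [0.4493, -0.2148, 0.1745]
eef_rot: [0.502, 0.5, 0.498, -0.5]
ft_force: [-0.3, 0.4, -2.2]
opening: 0.0464
[ 0.44819574 -0.2140738   0.17280884] 0.046316468056923805 [-0.13131825 -0.06083975 -2.94942706] [0.02445053 0.00599506 0.03854964]
```

View pics/w5.png

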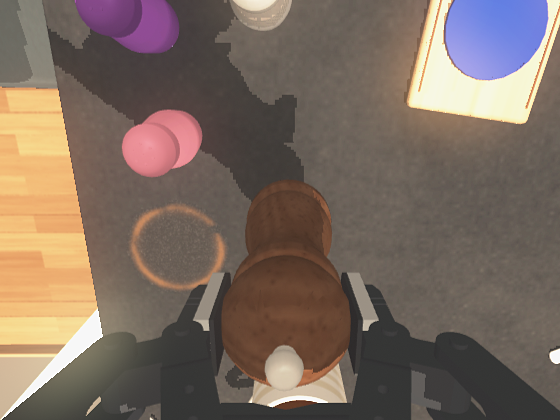

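```bash
python3 -m crank '[[0,0,0,0,15,-30,-1],[0,0,0,0,25,-50,-1],[0,0,0,0,25,-50,-1],[0,0,0,0,25,-50,-1],[0,0,0,0,25,-50,-1],[0,0,0,0,25,-50,-1],[0,0,0,0,25,-50,-1],[0,0,0,0,20,-40,-1]]'
python3 -m crank '[[0,0,0,0,10,-22,-1],[0,0,0,0,0,0,-1],[0,0,0,0,0,0,-1]]'
python3 - <<'E'
from h import *
snap('wrist','w6.png');s=env.observe();print(s['position'],s['opening'],s['ft_force'],s['torque'])
for n in ['coaster_red','coaster_yellow','coaster_grey','coaster_blue']:
    for d in env.silhouettes('wrist',n)[:2]:
        v,u=np.nonzero(d['mask']);print(n,round(d['p'],2),np.round(d['box']),u.mean().round(1),v.mean().round(1),at('wrist',u.mean(),v.mean(),.014).round(4))
E
```

```text
t: 6.8
position: [0.6321, 0.1581, 0.1697]
eef_rot: [0.499, 0.499, 0.501, -0.501]
ft_force: [0.4, -0.3, -2.4]
opening: 0.0461
t: 7.18
position: [0.6417, 0.1772, 0.1704]
eef_rot: [-0.499, -0.499, -0.501, 0.501]
ft_force: [-0.3, 0.1, -1.4]
opening: 0.0465
[0.64192299 0.17694926 0.17086575] 0.04682118417024674 [ 0.70330217 -0.13609442 -1.56720422] [-0.00549635  0.00877435 -0.00995812]
coaster_red 0.56 [243. 146. 336. 208.] 290.4 171.9 [0.6465 0.1961 0.014 ]
coaster_yellow 0.35 [  0. 254.  85. 370.] 37.4 301.9 [0.4137 0.075  0.014 ]
coaster_yellow 0.19 [221. 178. 350. 392.] 286.3 291.5 [0.6433 0.0855 0.014 ]
coaster_grey 0.85 [229. 355. 288. 396.] 249.3 383.5 [ 0.6065 -0.0181  0.014 ]
coaster_grey 0.18 [ 89. 402.  97. 412.] 92.3 406.7 [ 0.4446 -0.0471  0.014 ]
```

View pics/w6.png

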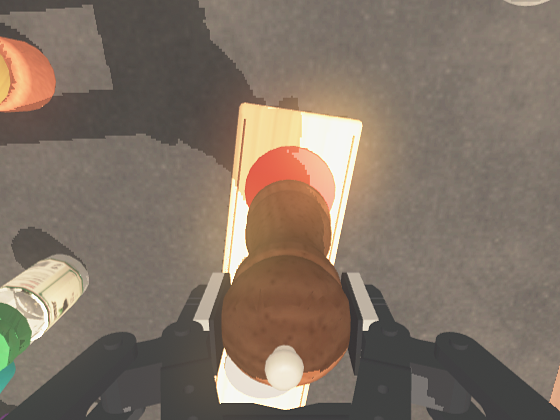

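Run:
```python
from h import *
im=cv2.cvtColor(cv2.imread('pics/w6.png'),cv2.COLOR_BGR2HSV)
m=((im[...,0]<7)|(im[...,0]>172))&(im[...,1]>110)&(im[...,2]>120)
m[:, :235]=0;m[:,345:]=0;m[:140]=0;m[215:]=0
P=[]
for v in range(148,188):
    u=np.nonzero(m[v])[0]
    if len(u)>5: P+= [at('wrist',u[0],v,.014)[:2],at('wrist',u[-1]+1,v,.014)[:2]]
P=np.array(P)
from scipy.optimize import least_squares
r=least_squares(lambda c:np.hypot(*(P-c).T)-.038,[.645,.181],loss='soft_l1',f_scale=.001);print(r.x,np.abs(r.fun).mean())
print(at('wrist',245,188,.014),at('wrist',335,188,.014),at('wrist',292,147,.014))
# yellow left-over and top of jam/spice
```

```text
[0.6374315  0.16807663] 0.00544336831941936
[0.60951128 0.18265346 0.014     ] [0.68457258 0.18251776 0.014     ] [0.64857774 0.21647659 0.014     ]
```

Run:
```python
from h import *
p=env.observe()['position'];print(p)
for z in (.220,.224): print(at('wrist',285,368,z))
print('foot front edge row 180', at('wrist',288,180,.063),at('wrist',288,180,.067))
im=cv2.imread('pics/w6.png')[140:215,235:345];cv2.imwrite('pics/c6.png',cv2.resize(im,None,fx=6,fy=6))
```

```text
[0.64280712 0.17699529 0.17230767]
[0.6429498  0.17501003 0.22      ]
[0.64295844 0.17839683 0.224     ]
foot front edge row 180 [0.64500783 0.20014509 0.063     ] [0.64497842 0.20102328 0.067     ]
```

View pics/c6.png

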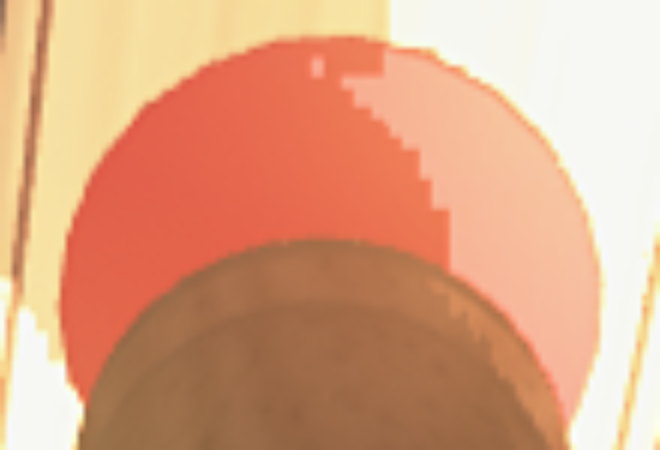

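```bash
python3 -m crank '[[0,0,0,0,2,-4,-1],[0,0,0,20,0,0,-1],[0,0,0,20,0,0,-1],[0,0,0,3,0,0,-1],[0,0,0,0,0,0,-1],[0,0,0,0,0,0,-1]]'
python3 - <<'E'
from h import *
snap('wrist','w7.png');snap('side','d7.png');s=env.observe();print(s['position'],s['opening'],s['ft_force'],s['torque'])
im=cv2.imread('pics/w7.png')[120:240,220:360];cv2.imwrite('pics/c7.png',cv2.resize(im,None,fx=5,fy=5))
E
```

```text
t: 8.18
position: [0.6457, 0.1821, 0.13]
eef_rot: [0.5, 0.5, 0.5, -0.5]
ft_force: [0.0, -0.6, -2.0]
opening: 0.0465
[0.6457462  0.18207814 0.13031649] 0.046311549528873806 [-0.93759142  0.02217476 -2.25927657] [-0.00228278 -0.00866909  0.07424013]
```

View pics/c7.png

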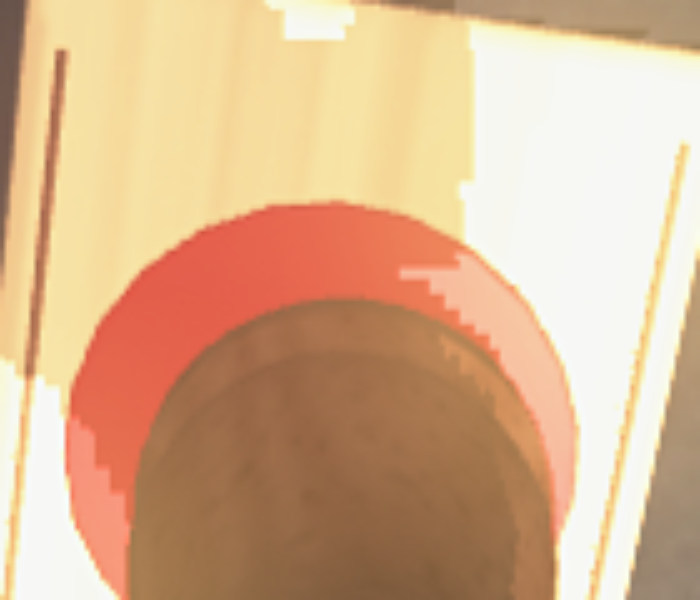

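Run:
```python
from h import *
print(at('wrist',233,207,.014),at('wrist',335.4,207,.014),at('wrist',288,160.4,.014))
for z in (.02,.022,.025):print(at('wrist',289,179.6,z),at('wrist',246.5,228,z),at('wrist',331,228,z))
```

```text
[0.60811528 0.18374003 0.014     ] [0.68282165 0.1836541  0.014     ] [0.64816469 0.21776792 0.014     ]
[0.64882708 0.20536206 0.02      ] [0.61807959 0.16961764 0.02      ] [0.67942076 0.1695368  0.02      ]
[0.64880203 0.20579806 0.022     ] [0.61829751 0.17033609 0.022     ] [0.67915396 0.1702559  0.022     ]
[0.64876446 0.20645206 0.025     ] [0.61862439 0.17141378 0.025     ] [0.67875375 0.17133454 0.025     ]
```

```bash
python3 -m crank '[[0,0,0,0,-3,-3,-1],[0,0,0,5,0,0,-1],[0,0,0,3,0,0,-1],[0,0,0,0,0,0,-1]]'
```

```text
t: 8.78
position: [0.6419, 0.185, 0.1219]
eef_rot: [-0.5, -0.5, -0.5, 0.5]
ft_force: [-1.8, -1.0, 2.4]
opening: 0.0465
```

```bash
python3 -m crank '[[0,0,0,0,0,0,0.3],[0,0,0,0,0,0,0.8],[0,0,0,0,0,0,1],[0,0,0,-20,0,0,1],[0,0,0,-50,0,0,1],[0,0,0,-60,0,0,1],[0,0,0,0,0,0,1]]'
python3 - <<'E'
from h import *
snap('wrist','w8.png');s=env.observe();print(s['position'],s['opening'],s['ft_force'],s['torque'])
for n in ['mill_mid','coaster_red','coaster_yellow','coaster_grey']:
    for d in env.silhouettes('wrist',n)[:1]:
        v,u=np.nonzero(d['mask']);print(n,round(d['p'],2),np.round(d['box']),at('wrist',u.mean(),v.mean(),.014).round(4))
E
```

```text
t: 9.65
position: [0.6465, 0.1858, 0.2617]
eef_rot: [0.504, 0.505, 0.496, -0.495]
ft_force: [-0.5, 0.5, 0.3]
opening: 0.0854
[0.64462306 0.18542498 0.25769349] 0.08516991958401426 [-0.38185809  0.06129888  0.50465107] [ 0.03011916 -0.0315911   0.00147451]
mill_mid 0.7 [244. 151. 309. 249.] [0.635  0.1572 0.014 ]
coaster_red 0.59 [245. 144. 315. 198.] [0.6392 0.1966 0.014 ]
coaster_yellow 0.67 [236. 236. 299. 286.] [0.6213 0.0877 0.014 ]
coaster_grey 0.66 [232. 293. 288. 347.] [0.6098 0.0092 0.014 ]
```

View pics/w8.png

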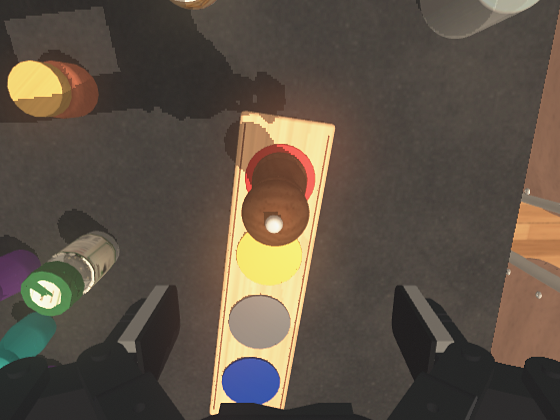

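Run:
```python
from h import *
print(env.observe()['position'])
print('jam',at('wrist',40,88,.065),'spice',at('wrist',53,292,.106),'purple?',at('wrist',15,272,.085),'teal',at('wrist',25,350,.06))
print('millknob',at('wrist',274,225,.171))
```

```text
[0.64097465 0.18480291 0.24963139]
jam [0.4355213 0.2697994 0.065    ] spice [0.43816661 0.10080969 0.106     ] purple? [0.3922807  0.10956349 0.085     ] teal [0.36183452 0.00469002 0.06      ]
millknob [0.63385814 0.1856456  0.171     ]
```

```bash
python3 -m crank '[[0,0,0,0,-41,17,1],[0,0,0,0,-41,17,1],[0,0,0,0,-41,17,1],[0,0,0,10,-41,17,1],[0,0,0,40,-41,17,1],[0,0,0,0,0,0,1],[0,0,0,0,0,0,1]]'
python3 - <<'E'
from h import *
snap('wrist','w9.png');s=env.observe();p=s['position'];print(p)
for z in (.2,.106,.05,0):print(proj('wrist',[p[0],p[1],z]))
E
```

```text
t: 10.78
position: [0.4367, 0.1, 0.2005]
eef_rot: [-0.5, -0.5, -0.5, 0.5]
ft_force: [0.2, 1.0, 0.6]
opening: 0.0853
[0.43854686 0.10009903 0.20212605]
[284.74732819 284.7768833 ]
[284.5758137 217.71969  ]
[284.52148966 196.48056527]
[284.48687127 182.94577433]
```

View pics/w9.png

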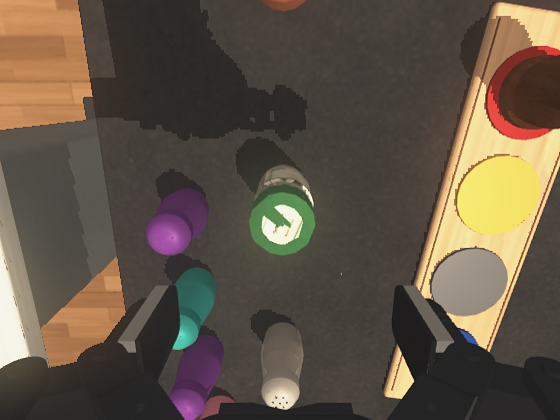

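Run:
```python
from h import *
print('purp',at('wrist',168,235,.08),'spice',at('wrist',282,222,.106),at('wrist',285,166,.0),at('wrist',252,222,.1),at('wrist',314,222,.1))
P=[(500,194)];print('yellow',at('wrist',499,194,.014),'grey',at('wrist',470,281,.014))
```

```text
purp [0.34951834 0.07779415 0.08      ] spice [0.43678805 0.09703129 0.106     ] [0.43904761 0.11633008 0.        ] [0.41579443 0.09501363 0.1       ] [0.45910664 0.09495125 0.1       ]
yellow [0.63649844 0.09264352 0.014     ] grey [0.62341637 0.00320131 0.014     ]
```

```bash
python3 -m crank '[[0,0,0,0,0,4,0.5],[0,0,0,20,0,0,0.5],[0,0,0,50,0,0,0.5],[0,0,0,50,0,0,0.5],[0,0,0,31,0,0,0.5],[0,0,0,0,0,0,0.5]]'
python3 - <<'E'
from h import *
snap('wrist','w10.png');s=env.observe();print(s['position'],s['opening'],s['ft_force'])
E
```

```text
t: 11.58
position: [0.4363, 0.0959, 0.0488]
eef_rot: [-0.499, -0.499, -0.501, 0.501]
ft_force: [-0.1, 0.0, 0.5]
opening: 0.0646
[0.43802465 0.0959676  0.05047851] 0.06403935307724538 [0.2716327  0.2460484  0.02596056]
```

View pics/w10.png

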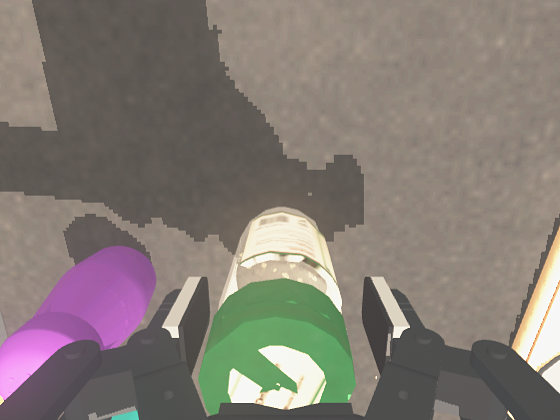

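```bash
python3 - <<'E'
from h import *
p=env.observe()['position']
print(proj('wrist',[p[0],p[1],.106]),proj('wrist',[p[0],p[1],0]),at('wrist',278,352,.106),at('wrist',283,207,0))
E
python3 -m crank '[[0,0,0,0,0,0,-1],[0,0,0,0,0,0,-1],[0,0,0,0,0,0,-1],[0,0,0,0,0,0,-1],[0,0,0,0,0,0,-1]]'
```

```text
[284.45347778 381.20679994] [284.81233525 243.03914792] [0.43622136 0.10605492 0.106     ] [0.43705414 0.11708039 0.        ]
t: 12.25
position: [0.4389, 0.0961, 0.0524]
eef_rot: [0.501, 0.501, 0.499, -0.499]
ft_force: [-1.9, -0.7, 6.5]
opening: 0.0452
```

```bash
python3 -m crank '[[0,0,0,-15,0,0,-1],[0,0,0,-30,10,0,-1],[0,0,0,-10,40,0,-1],[0,0,0,0,50,1,-1],[0,0,0,0,50,1,-1],[0,0,0,0,35,1,-1],[0,0,0,0,10,1,-1],[0,0,0,0,0,0,-1]]'
python3 -m crank '[[0,0,0,20,0,0,-1],[0,0,0,13,0,0,-1],[0,0,0,0,0,0,-1]]'
python3 - <<'E'
from h import *
snap('wrist','w11.png');s=env.observe();print(s['position'],s['opening'],s['ft_force'])
E
```

```text
t: 13.25
position: [0.6318, 0.0919, 0.1056]
eef_rot: [-0.5, -0.5, -0.5, 0.5]
ft_force: [-0.7, -0.5, -0.6]
opening: 0.0448
t: 13.62
position: [0.6291, 0.0921, 0.0694]
eef_rot: [0.499, 0.498, 0.502, -0.501]
ft_force: [0.2, -0.2, -0.2]
opening: 0.0451
[0.63034441 0.09207616 0.07068196] 0.04501220067789592 [ 0.36910424  0.21615159 -1.15598569]
```

View pics/w11.png

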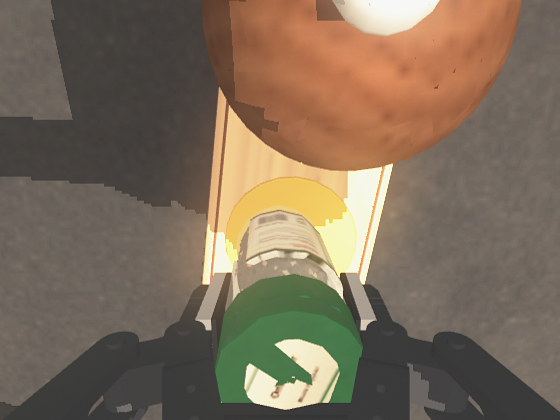

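Run:
```python
from h import *
im=cv2.imread('pics/w11.png')[165:265,210:370];cv2.imwrite('pics/c11.png',cv2.resize(im,None,fx=5,fy=5))
```

```text
(no output)
```

View pics/c11.png

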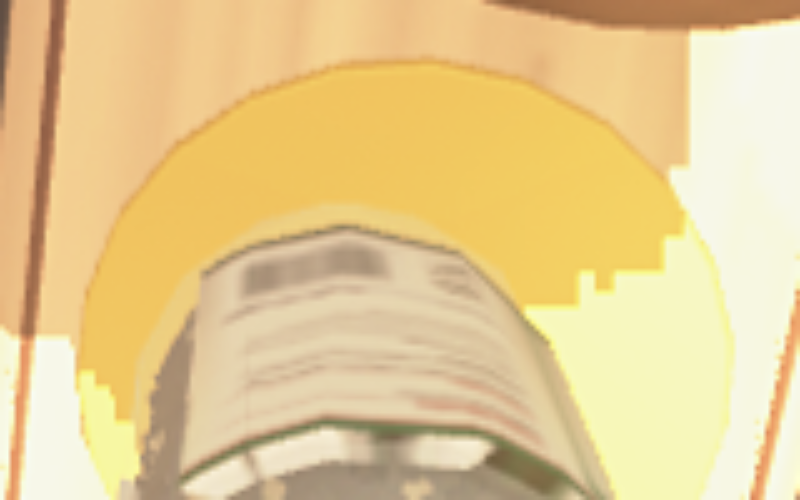

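Run:
```python
from h import *
print(at('wrist',225.6,239,.014),at('wrist',357,239,.014),at('wrist',290,177,.014))
print(at('wrist',279,206,.02),at('wrist',237,239,.022),at('wrist',325,239,.022), env.observe()['position'])
```

```text
[0.59591829 0.09204622 0.014     ] [0.67181364 0.09210719 0.014     ] [0.63300176 0.12847401 0.014     ]
[0.6270132  0.11369697 0.02      ] [0.60365173 0.09520085 0.022     ] [0.65244821 0.09524005 0.022     ] [0.63034441 0.09207616 0.07068196]
```

```bash
python3 -m crank '[[0,0,0,0,5,1,-1],[0,0,0,4,0,0,-1],[0,0,0,3,0,0,-1],[0,0,0,0,0,0,-1]]'
```

```text
t: 14.18
position: [0.6377, 0.091, 0.0666]
eef_rot: [0.5, 0.5, 0.5, -0.5]
ft_force: [-1.6, -0.4, 3.9]
opening: 0.0446
```

```bash
python3 -m crank '[[0,0,0,0,0,0,0.2],[0,0,0,0,0,0,0.6],[0,0,0,-10,0,0,1],[0,0,0,-50,0,0,1],[0,0,0,-60,0,0,1],[0,0,0,0,-10,30,1],[0,0,0,0,-60,15,1],[0,0,0,0,-60,0,1]]'
python3 -m crank '[[0,0,0,0,-55,55,1],[0,0,0,0,-15,40,1],[0,0,0,0,0,0,1],[0,0,0,0,0,0,1]]'
python3 - <<'E'
from h import *
snap('wrist','w12.png');s=env.observe();p=s['position'];print(p)
for z in (.088,0):print(proj('wrist',[p[0],p[1],z]))
E
```

```text
t: 15.18
position: [0.5062, 0.0449, 0.1859]
eef_rot: [0.5, 0.501, 0.499, -0.5]
ft_force: [0.4, 1.1, 0.7]
opening: 0.0855
t: 15.68
position: [0.4485, -0.0381, 0.186]
eef_rot: [0.5, 0.501, 0.499, -0.5]
ft_force: [-0.4, -0.4, 0.9]
opening: 0.0852
[ 0.44851106 -0.03774664  0.18579945]
[284.7074024  216.95479029]
[284.69201975 186.95203218]
```

View pics/w12.png

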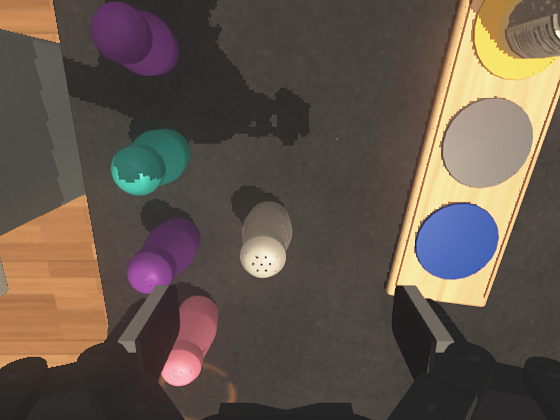

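Run:
```python
from h import *
print('salt',at('wrist',263,256,.088),'foot front',at('wrist',268,201,.0),'purple',at('wrist',150,270,.08),at('wrist',180,240,.03),'grey',at('wrist',488,142,.014),'blue',at('wrist',457,241,.014))
```

```text
salt [ 0.43314016 -0.06678859  0.088     ] foot front [ 0.43314194 -0.05099074  0.        ] purple [ 0.34883067 -0.08157368  0.08      ] [ 0.35792883 -0.07757397  0.03      ] grey [0.61917902 0.00419388 0.014     ] blue [ 0.60589513 -0.08507731  0.014     ]
```

```bash
python3 -m crank '[[0,0,0,0,-15,31,0.4],[0,0,0,20,0,0,0.4],[0,0,0,50,0,0,0.4],[0,0,0,50,0,0,0.4],[0,0,0,30,0,0,0.4],[0,0,0,0,0,0,0.4]]'
python3 - <<'E'
from h import *
snap('wrist','w13.png');s=env.observe();p=s['position'];print(p,s['opening'],s['ft_force'])
for z in (.088,0):print(proj('wrist',[p[0],p[1],z]))
E
```

```text
t: 16.48
position: [0.4308, -0.0674, 0.0329]
eef_rot: [0.498, 0.499, 0.503, -0.5]
ft_force: [-0.5, 0.4, 0.4]
opening: 0.0598
[ 0.43261749 -0.06820047  0.0346667 ] 0.05977725108584566 [0.82086007 0.07392724 0.96738058]
[284.10191063 375.58912074]
[284.91153217 254.53076853]
```

View pics/w13.png

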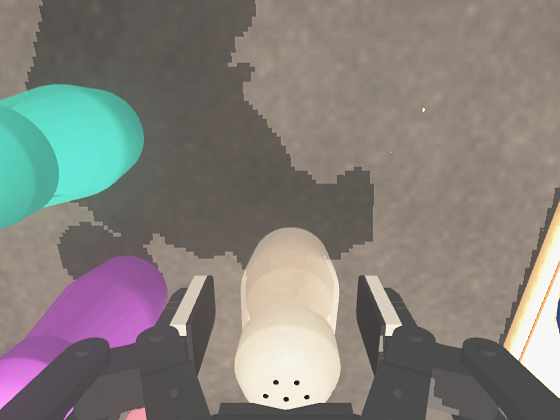

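```bash
python3 -m crank '[[0,0,0,0,0,0,-1],[0,0,0,0,0,0,-1],[0,0,0,0,0,0,-1],[0,0,0,0,0,0,-1],[0,0,0,0,0,0,-1],[0,0,0,-15,0,0,-1],[0,0,0,-30,0,0,-1],[0,0,0,-10,20,-8,-1]]'
python3 -m crank '[[0,0,0,0,40,-15,-1],[0,0,0,0,50,-20,-1],[0,0,0,0,50,-20,-1],[0,0,0,0,25,-9,-1],[0,0,0,20,1,0,-1],[0,0,0,13,0,0,-1],[0,0,0,0,0,0,-1]]'
python3 - <<'E'
from h import *
im=snap('wrist','w14.png');s=env.observe();print(s['position'],s['opening'],s['ft_force'])
E
```

```text
t: 17.52
position: [0.4536, -0.0617, 0.0929]
eef_rot: [0.501, 0.501, 0.498, -0.5]
ft_force: [1.0, -0.8, -1.4]
opening: 0.0363
t: 18.4
position: [0.6152, 0.0026, 0.0545]
eef_rot: [-0.498, -0.499, -0.502, 0.502]
ft_force: [0.2, 0.5, -0.8]
opening: 0.0359
[0.61642231 0.00248641 0.055755  ] 0.03622631302118939 [ 0.05397993 -0.00634632 -0.70278275]
```

View pics/w14.png

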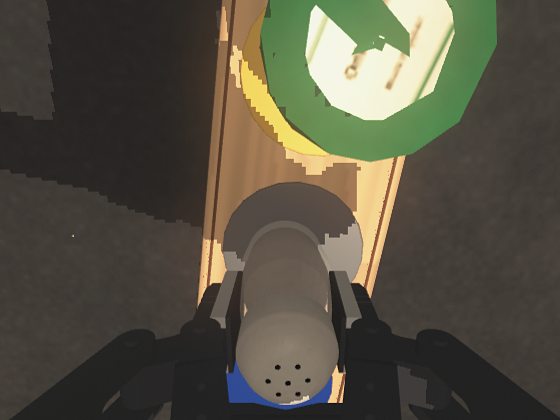

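Run:
```python
from h import *
print(at('wrist',222,250,.014),at('wrist',362,250,.014),at('wrist',293,182,.014))
for z in (.018,.024):print(at('wrist',284,221,z),at('wrist',243,255,z),at('wrist',328,255,z), env.observe()['position'])
```

```text
[0.58232675 0.00199211 0.014     ] [0.6578722  0.00200632 0.014     ] [0.62047245 0.03944912 0.014     ]
[0.61587694 0.01986952 0.018     ] [0.59407786 0.00083116 0.018     ] [0.63915897 0.00084198 0.018     ] [0.61642231 0.00248641 0.055755  ]
[0.61592267 0.02189745 0.024     ] [0.59484812 0.00349186 0.024     ] [0.6384309  0.00350232 0.024     ] [0.61642231 0.00248641 0.055755  ]
```

```bash
python3 -m crank '[[0,0,0,0,4,-2,-1],[0,0,0,4,0,0,-1],[0,0,0,3,0,0,-1],[0,0,0,0,0,0,-1]]'
```

```text
t: 18.95
position: [0.6233, 0.0046, 0.0515]
eef_rot: [0.5, 0.5, 0.5, -0.5]
ft_force: [-2.1, 0.8, 4.7]
opening: 0.036
```

```bash
python3 -m crank '[[0,0,0,0,0,0,0.1],[0,0,0,0,0,0,0.6],[0,0,0,-10,0,0,1],[0,0,0,-50,0,0,1],[0,0,0,-60,0,0,1],[0,0,0,-20,-30,0,1],[0,0,0,0,-45,-40,1],[0,0,0,0,-40,-45,1]]'
python3 -m crank '[[0,0,0,0,-40,-45,1],[0,0,0,0,-32,-50,1],[0,0,0,0,0,-50,1],[0,0,0,10,0,-25,1],[0,0,0,0,0,0,1],[0,0,0,0,0,0,1]]'
python3 - <<'E'
from h import *
snap('wrist','w15.png');s=env.observe();p=s['position'];print(p)
for z in (.065,0):print(proj('wrist',[p[0],p[1],z]))
E
```

```text
t: 19.95
position: [0.5071, 0.0901, 0.1916]
eef_rot: [0.5, 0.501, 0.499, -0.5]
ft_force: [0.3, 0.0, 0.3]
opening: 0.0856
t: 20.7
position: [0.4359, 0.2593, 0.1806]
eef_rot: [0.5, 0.5, 0.5, -0.5]
ft_force: [-0.9, -0.2, -1.0]
opening: 0.0855
[0.43610647 0.25899171 0.18069576]
[284.77723053 209.26749675]
[284.7977317  188.17951705]
```

View pics/w15.png

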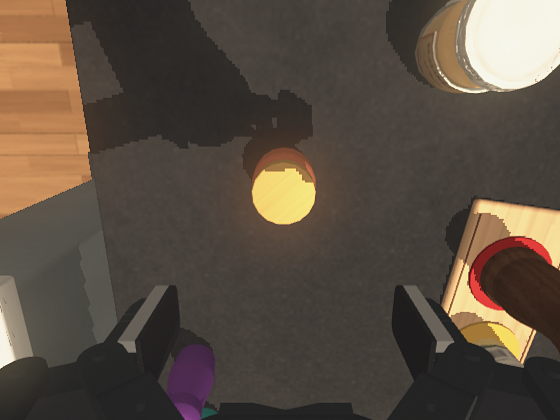

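```bash
python3 - <<'E'
from h import *
print(at('wrist',284,193,.065),at('wrist',284,147,0),at('wrist',252,193,.065),at('wrist',316,193,.065))
E
python3 -m crank '[[0,0,0,0,0,-9,1],[0,0,0,40,0,0,1],[0,0,0,60,0,0,1],[0,0,0,40,0,0,1],[0,0,0,18,0,0,1],[0,0,0,0,0,0,1]]'
python3 - <<'E'
from h import *
snap('wrist','w16.png');s=env.observe();p=s['position'];print(p)
E
```

```text
[0.43556899 0.2712162  0.065     ] [0.4354793  0.29557507 0.        ] [0.41256106 0.27125239 0.065     ] [0.45858219 0.27118    0.065     ]
t: 21.5
position: [0.4355, 0.2685, 0.0217]
eef_rot: [-0.5, -0.5, -0.5, 0.501]
ft_force: [0.7, 0.3, 0.6]
opening: 0.0856
[0.43673434 0.26902818 0.02302691]
```

View pics/w16.png

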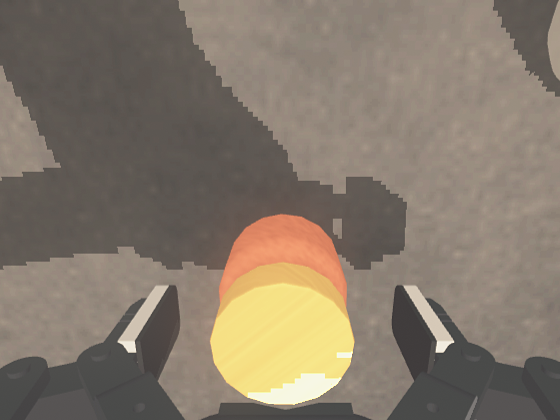

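```bash
python3 -m crank '[[0,0,0,0,0,0,-1],[0,0,0,0,0,0,-1],[0,0,0,0,0,0,-1],[0,0,0,0,0,0,-1],[0,0,0,0,0,0,-1],[0,0,0,-15,0,0,-1],[0,0,0,-30,0,0,-1],[0,0,0,-35,0,20,-1]]'
python3 -m crank '[[0,0,0,0,0,40,-1],[0,0,0,0,0,50,-1],[0,0,0,0,0,55,-1],[0,0,0,0,0,55,-1],[0,0,0,0,0,55,-1],[0,0,0,0,10,50,-1],[0,0,0,0,35,29,-1],[0,0,0,0,50,0,-1]]'
python3 -m crank '[[0,0,0,0,50,0,-1],[0,0,0,0,25,0,-1],[0,0,0,20,0,0,-1],[0,0,0,30,0,0,-1],[0,0,0,8,0,0,-1],[0,0,0,0,0,0,-1],[0,0,0,0,0,0,-1]]'
python3 - <<'E'
from h import *
im=snap('wrist','w17.png');s=env.observe();print(s['position'],s['opening'],s['ft_force'])
E
```

```text
t: 22.55
position: [0.4357, 0.2493, 0.1037]
eef_rot: [0.5, 0.5, 0.5, -0.499]
ft_force: [-0.2, -0.4, -1.7]
opening: 0.0485
t: 23.55
position: [0.5314, -0.088, 0.1034]
eef_rot: [-0.499, -0.501, -0.498, 0.501]
ft_force: [-0.2, 0.6, -0.4]
opening: 0.0485
t: 24.42
position: [0.6064, -0.0855, 0.0455]
eef_rot: [0.501, 0.5, 0.499, -0.5]
ft_force: [0.5, -0.5, -0.8]
opening: 0.0484
[ 0.60668378 -0.08556047  0.04575849] 0.048614000195679755 [ 0.07106477 -0.01397755 -1.28204938]
```

View pics/w17.png

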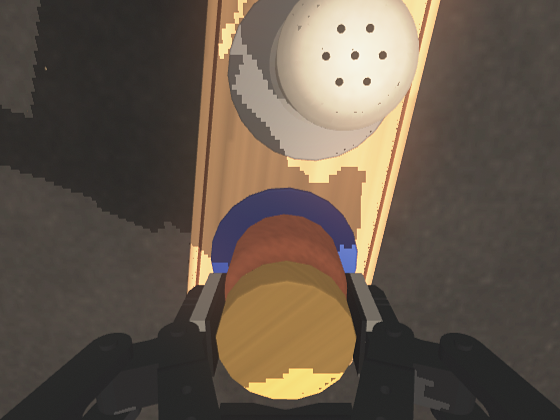

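Run:
```python
from h import *
print(at('wrist',212,256,.014),at('wrist',357,256,.014),at('wrist',285,188,.014))
for z in (.020,.024):print(at('wrist',286,214,z),at('wrist',228,265,z),at('wrist',344,265,z))
```

```text
[ 0.56943871 -0.08504904  0.014     ] [ 0.64385651 -0.08518967  0.014     ] [ 0.60690601 -0.04931007  0.014     ]
[ 0.60736132 -0.06058899  0.02      ] [ 0.57839806 -0.08727456  0.02      ] [ 0.63636046 -0.08738954  0.02      ]
[ 0.60734203 -0.05931551  0.024     ] [ 0.57906655 -0.08536738  0.024     ] [ 0.63565252 -0.08547962  0.024     ]
```

```bash
python3 -m crank '[[0,0,0,5,-1,0,-1],[0,0,0,3,0,0,-1],[0,0,0,0,0,0,-1]]'
```

```text
t: 24.85
position: [0.6053, -0.0855, 0.0387]
eef_rot: [0.5, 0.5, 0.5, -0.5]
ft_force: [-4.0, 1.0, 10.5]
opening: 0.0486
```

Firm contact; I release, rise clear, and back off to look down at the whole row.

```bash
python3 -m crank '[[0,0,0,-1,0,0,0.4],[0,0,0,0,0,0,0.8],[0,0,0,-10,0,0,1],[0,0,0,-50,0,0,1],[0,0,0,-60,0,0,1],[0,0,0,-60,0,0,1],[0,0,0,-60,0,-20,1],[0,0,0,0,0,-40,1]]'
python3 -m crank '[[0,0,0,-30,0,-20,1],[0,0,0,0,0,0,1],[0,0,0,0,0,0,1]]'
python3 - <<'E'
from h import *
snap('wrist','w18.png');a=snap('scene','s18.png');b=snap('side','d18.png');s=env.observe();print(s['position'])
a=cv2.imread('pics/s18.png')[130:320,150:450];b=cv2.imread('pics/d18.png')[120:340,200:400]
cv2.imwrite('pics/s18c.png',cv2.resize(a,None,fx=2.6,fy=2.6,interpolation=2));cv2.imwrite('pics/d18c.png',cv2.resize(b,None,fx=2.7,fy=2.7,interpolation=2))
E
```

```text
t: 25.85
position: [0.6088, -0.0268, 0.2853]
eef_rot: [0.504, 0.504, 0.495, -0.498]
ft_force: [0.4, -0.1, -1.1]
opening: 0.0851
t: 26.22
position: [0.6045, -0.0061, 0.3059]
eef_rot: [-0.5, -0.5, -0.5, 0.5]
ft_force: [-0.2, -0.4, -0.5]
opening: 0.0851
[ 0.60411661 -0.00639067  0.30481672]
```

View pics/w18.png

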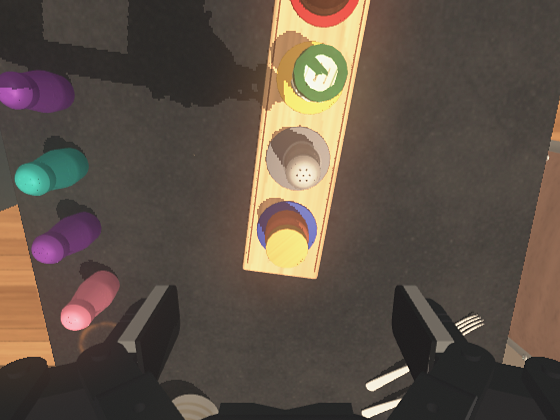

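View pics/s18c.png

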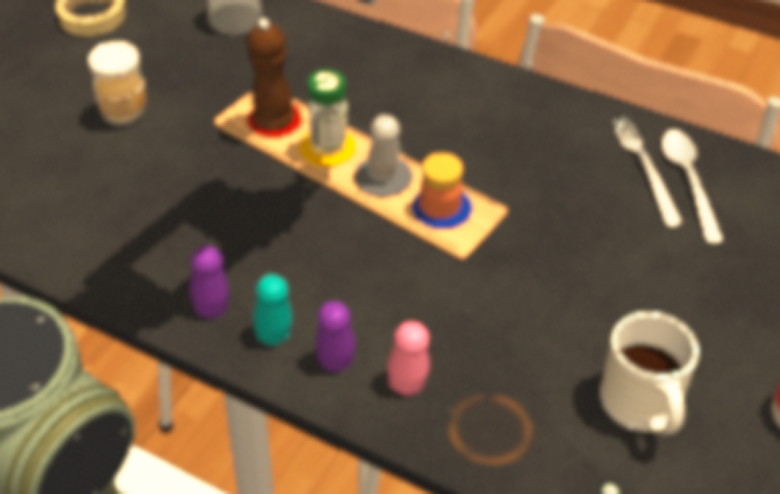

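View pics/d18c.png

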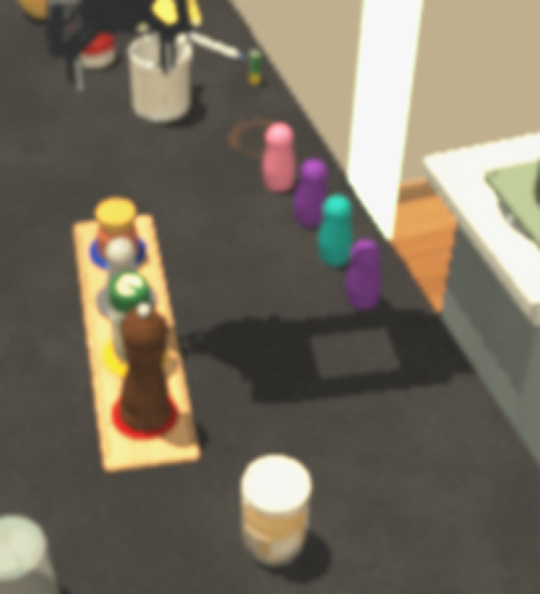

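```bash
python3 - <<'E'
from h import *
for n,u,v,z in [('spice',320,73,.12),('salt',303,174,.102),('jam',287,247,.079),('yellow',312,79,.014),('grey',298,158,.014),('blue',287,230,.014)]: print(n,at('wrist',u,v,z).round(4))
im=cv2.imread('pics/w18.png')[0:285,235:380];cv2.imwrite('pics/c18.png',cv2.resize(im,None,fx=2.1*1,fy=2.1,interpolation=2)) 
im=cv2.imread('pics/w18.png')[20:275,240:360];cv2.imwrite('pics/c18.png',cv2.resize(cv2.rotate(im,0),None,fx=3.1,fy=3.1,interpolation=2))
E
python3 -m crank '[[0,0,0,0,40,-50,1],[0,0,0,0,0,-50,1],[0,0,0,0,0,0,1],[0,0,0,0,0,0,1]]'
python3 - <<'E'
from h import *
snap('wrist','w19.png');print(env.observe()['position'])
E
```

```text
spice [0.6327 0.0903 0.12  ]
salt [0.6206 0.0021 0.102 ]
jam [ 0.6055 -0.0821  0.079 ]
yellow [0.6332 0.09   0.014 ]
grey [0.6185 0.0032 0.014 ]
blue [ 0.6056 -0.0864  0.014 ]
t: 26.88
position: [0.6436, 0.0926, 0.3055]
eef_rot: [-0.5, -0.499, -0.5, 0.501]
ft_force: [0.4, -1.1, -0.5]
opening: 0.0855
[0.64366829 0.09208498 0.30586627]
```

View pics/c18.png

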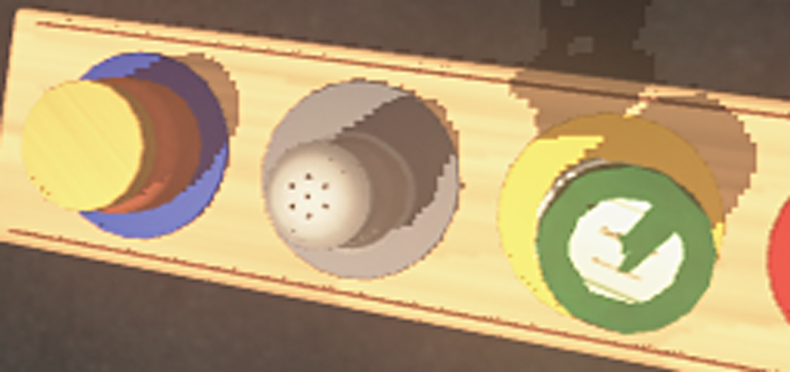

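View pics/w19.png

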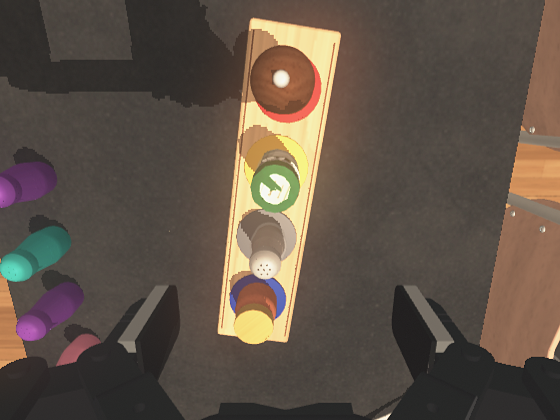

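```bash
python3 - <<'E'
from h import *
for n,u,v,z in [('knob',281,78,.172),('head',282,79,.15),('spice',275,187,.12),('salt',265,264,.102),('jam',255,325,.079),('red right',321,90,.014),('red bottom',289,122.5,.014),('yel l',243,164,.014),('yel r',309,164,.014),('grey l',237,240,.014),('grey r',297,240,.014)]: print(n,at('wrist',u,v,z).round(4))
E
python3 -c "
from station import env
print(env.observe()['ft_force'],env.observe()['t'])"
```

```text
knob [0.641  0.1826 0.172 ]
head [0.6415 0.1828 0.15  ]
spice [0.6344 0.0919 0.12  ]
salt [0.6228 0.0065 0.102 ]
jam [ 0.6083 -0.0821  0.079 ]
red right [0.6835 0.1768 0.014 ]
red bottom [0.648  0.1418 0.014 ]
yel l [0.5938 0.0943 0.014 ]
yel r [0.6717 0.0942 0.014 ]
grey l [ 0.5827 -0.002   0.014 ]
grey r [ 0.6583 -0.0021  0.014 ]
[ 0.49871873 -0.54641522 -0.3762511 ] 26.925
```

Run:
```python
from h import *
im=cv2.imread('pics/w8.png')[135:215,235:330];cv2.imwrite('pics/c8.png',cv2.resize(im,None,fx=7,fy=7,interpolation=2))
```

```text
(no output)
```

View pics/c8.png

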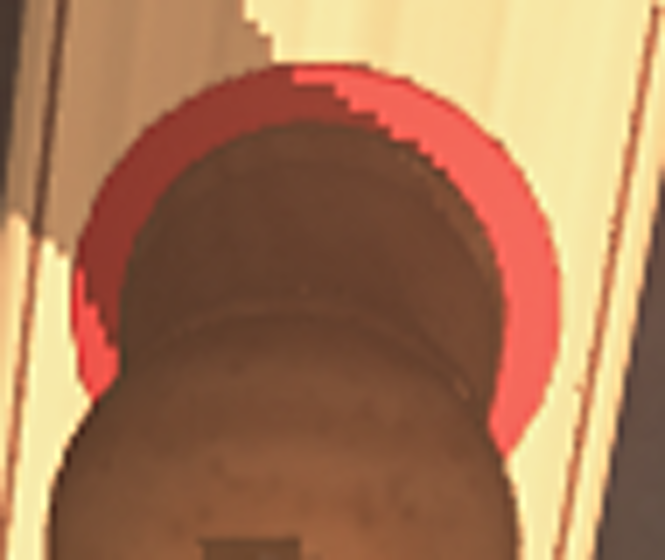

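```bash
python3 -c "
from station import env
print(env.sign_off())"
```

```text
the job is handed in; nothing more can be done
None
```

All four are standing upright in order of height: pepper mill on red, spice jar on yellow, salt shaker on grey and jam jar on blue. I handed the job in at about 27 s of the 106 s allowed, with the gripper open and well above everything.

- **Position checks:** the last scene, side and wrist pictures showed all four upright, with the honey jar, mug and look-alikes where they started. The spice jar, salt shaker and jam jar measured within about 5 mm of their coaster centres.
- **Mill measurements disagreed:** its knob, seen in the final wrist picture, measured about 4–5 mm off the red coaster's centre. An earlier close view, just after release, showed an almost even red ring round its foot, about 1 mm off centre. I trusted the foot and left the mill where it was.
- **Contact forces:** my first grip on the mill sat slightly off centre, so I opened the gripper and took it again before lifting. The highest wrist force I read was about 11 N, when setting down the jam jar, against the 120 N limit.

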